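# Restock a shelf tray and close its locking divider

### The job

Put the loose green game box into the shelf tray, standing upright in the open gap between the other green boxes and the clear divider, and set it down rather than drop it. Then press the red lever's thumb tab so that its brake shoe tips up off the rail and, keeping it pressed, slide the divider until the row of four green boxes is snug against the tray's end wall without squeezing hard on the boxes or the lever. Let the lever come back up so that the shoe locks the divider there, and leave the blue and red boxes, the card terminal and the toy car where they are.

Things in the scene. Friction and masses are not known exactly. Their poses are not given: they have to be found in the camera images.
- green_box_center (a point): Centre of the loose box to be put in: green with a yellow band and disc, a boxed card game standing on its end, 65 mm deep (its x) by about 31 mm thick (its y; filled boxes differ, 29.5 to 32 mm) by 92 mm tall, 0.16 kg or so. It stands on the counter beside the tray (46 mm up); the same kind as the three in the tray. z is its upright axis.
- stock1_center (a point): Centre of the green box nearest the tray's end wall: a boxed card game standing on its end, 65 mm deep (its x) by about 31 mm thick (its y; filled boxes differ, 29.5 to 32 mm) by 92 mm tall, 0.16 kg or so. Stands in the tray, its axes nearly along the tray's; there are gaps of some millimetres between the boxes.
- stock2_center (a point): Centre of the second green box in the tray, like the first, next to it on the tray's -y side.
- stock3_center (a point): Centre of the third green box in the tray, like the first, next on the -y side: the open gap for the loose box lies between this one and the divider.
- tray: White shelf tray fixed to the counter, 200 mm deep (x) by 360 mm wide (y); origin under its middle, x to its back, y along its rail towards the end wall where the row of boxes stands, z up. Floor 12 mm above the counter. Front rail (ribbed rubber top, 30 mm high) from 76 to 100 mm in front of the middle; back lip 38 mm high, 94 mm behind it; a low wall at the -y end.
- bay_end (a point): Point on the inner face of the tray's left (+y) end wall, which is 80 mm high: here the row of boxes ends. 50 mm above the counter, 30 mm behind the tray's middle (level with the middle of the boxes), 172 mm to its left. Axes as the tray's.
- divider_face (a point): Point on the +y face of the clear divider blade, which looks at the boxes; 50 mm above the counter, level with bay_end in x, axes as the tray's. The blade is 3 mm thick, 85 mm high, across the bay from 135 mm in front of this point to 55 mm behind it. It slides along the rail on a black carriage 52 mm wide, on its -y side.
- thumb_plate (a point): Middle of the right (-y) face of the black upright plate at the front of the carriage, beside the lever's tab on its +y side: a finger that presses the tab can push against this face to slide the divider. Plate 72 mm long (x), 5 mm thick, top 74 mm above the counter; this point 60 mm above the counter. Axes as the tray's.
- divider (a joint): Position of the divider along the rail in m; 0 at the right (-y) end, grows as it moves to the boxes and the end wall (+y). The blade's face is 0.287 m minus this value from the end wall. It runs stiffly: with the shoe up it takes about 6 N to slide (a finger tends to slip along the tab until it meets the thumb plate), boxes pushed along add up to 6 N; with the shoe down it holds against 17 N.
- lever_tab (a point): Where to press: top of the red lever's thumb tab, 49 mm above the counter when up. The lever is 38 mm wide (y), this point on its centre line, 21 mm from the thumb plate's face; the tab runs from 14 mm in front of this point (free end, over the counter) to the pivot pin 40 mm behind it (pin along y). Axes as the tray's when up; moves with the lever.
- lever_shoe (a point): Top of the lever's other end, over the brake shoe that rests on the rail, 77 mm behind the tab point; it rises when the tab is pressed.
- lever (a joint): Angle of the lever in rad: 0 up at rest (shoe spring-loaded on the rail, divider locked), grows as the tab is pressed and the shoe tips up, firm stop at 0.24 (tab about 10 mm down). The tab gives way at about 3.5 N and needs about 5 N near the stop.
- blue_box_center (a point): Centre of a blue box of the same size standing on the counter: not wanted, leave it.
- red_box_center (a point): Centre of a red box of the same size standing on the counter: not wanted, leave it.
- card_terminal: Black card payment terminal, 165 x 78 x 30 mm, lying on the counter; origin under its middle. Leave it.
- toy_car: Red toy car, 85 x 40 x 41 mm; origin under its middle. Leave it.

How it is judged:
On the way, in this order (a step that is already met when the one before it is completed fails the run):
1. the loose green box stands upright on the tray floor between the third green box and the divider, let go (x of green_box_center in the frame of bay_end between -0.045 and 0.032 m and z of green_box_center in the frame of bay_end between 0.004 and 0.012 m and y of green_box_center in the frame of divider_face above 0.01 m and y of green_box_center in the frame of bay_end below -0.095 m and angle between green_box_center's own z axis and vertical below 0.08 rad and contact force between the fingers and green_box below 0.05 N and linear speed of green_box below 0.03 m/s), for 0.2 s.
2. the tab is pressed and the shoe is tipped up off the rail (value of joint lever above 0.1 rad), for 0.2 s.
3. the divider has been slid until the row is snug (gaps under 1.5 mm in all), the tab still pressed (value of joint divider above 0.1645 m and value of joint lever above 0.06 rad), for 0.1 s.
At the end, for the whole second after the job is handed in: All four green boxes stand upright (within 0.08 rad) on the tray floor inside the bay, at rest, the added one next to the divider; the gaps in the row from end wall to divider total less than 1.5 mm; the lever is back up (below 0.03 rad) with its shoe on the rail (x of green_box_center in the frame of bay_end between -0.045 and 0.032 m and z of green_box_center in the frame of bay_end between 0.004 and 0.012 m and y of green_box_center in the frame of divider_face above 0.01 m and y of green_box_center in the frame of bay_end below -0.095 m and angle between each of green_box_center, stock1_center, stock2_center, stock3_center's own z axis and vertical below 0.08 rad and value of joint divider above 0.1645 m and value of joint lever below 0.03 rad and x of stock1_center in the frame of bay_end between -0.045 and 0.032 m and z of stock1_center in the frame of bay_end between 0.004 and 0.012 m and x of stock2_center in the frame of bay_end between -0.045 and 0.032 m and z of stock2_center in the frame of bay_end between 0.004 and 0.012 m and x of stock3_center in the frame of bay_end between -0.045 and 0.032 m and z of stock3_center in the frame of bay_end between 0.004 and 0.012 m and linear speed of each of stock1, stock2, stock3, green_box below 0.02 m/s); the robot touches nothing.
It fails at once if the divider presses on a box with more than 15 N (contact force between divider and stock1 above 15 N or contact force between divider and stock2 above 15 N or contact force between divider and stock3 above 15 N or contact force between divider and green_box above 15 N).
It fails at once if the lever is pressed with more than 20 N (contact force between the fingers and lever above 20 N).
It fails at once if the divider is dragged with the shoe on the rail (lever below 0.03 rad and the divider moving faster than 15 mm/s) (value of joint lever below 0.03 rad and (velocity of joint divider above 0.015 m/s or velocity of joint divider below -0.015 m/s)).
It fails at once if the loose box is dropped or thrown (moving faster than 0.5 m/s with no finger on it) (contact force between the fingers and green_box below 0.05 N and linear speed of green_box above 0.5 m/s).
It fails at once if the blue or red box, the card terminal or the toy car is moved by more than 25 mm (distance of any of blue_box_center, red_box_center, card_terminal, toy_car from where it was at the start of the episode above 0.025 m).
It also fails if it takes over 64 s, if anything falls off the work surface, if the arm or the gripper's body presses on something with over 40 N, if the wrist force passes 120 N, or if a joint passes its speed limit or range.

### The arm

A 7-joint arm with a two-finger parallel gripper is mounted at the origin on the work surface. World frame = base frame: x ahead of the robot, y to its left, z up, the work surface at z = 0. Lengths are in m, angles in rad, forces in N, time in s.
With the tool pointing down it reaches from about 0.425 to 0.825 m from the base axis. Payload 3.6 kg.
Tool frame: the origin (TCP) lies where the fingers leave the gripper's body, on its centre line; the fingertips stand 73 mm ahead of it and the grasp point (between the pads) lies 54 mm ahead of it; z points along the fingers, y is the line along which they close (so a half turn about z gives the same grasp; the last joint's range is limited). The gripper opens to 85 mm and grips with 20 to 120 N. Pads are 22 mm wide; open, the fingers measure 114 mm over their backs; the gripper's body (76 mm by 85 mm) begins 54 mm behind the grasp point. The pads swing forward as they close: fully open they stand 13 mm farther back than shut.
Start: joints at [-1.325, 0.615, -0.013, 1.423, 0.008, 1.103, -0.04], TCP at [0.175, 0.626, 0.304] pointing down, gripper open.
Joint ranges: [-3.12, 3.12], [-0.3, 2.06], [-1.34, 1.32], [0.26, 2.42], [-1.36, 4.5], [0.01, 1.98], [-2.84, 2.84]. Speed limits (rad/s): [2.79, 2.79, 3.14, 3.14, 3.14, 3.14, 3.14].

### API

Orientations are given as a unit quaternion [x, y, z, w].
In Python, from station import arm, snapshot, camera_info, ticket gives the robot as it stands. Calls block until the motion is done:
- arm.movep(position, orientation): joint-space move of the TCP to a pose.
- arm.line_to(position, velocity=0.15, ori=None): straight line of the TCP; ori=None keeps the orientation; velocity is the mean speed in m/s.
- arm.move_j(angles): joint-space move.
- arm.move_gripper(opening, effort=None): opening from 0.0 (shut) to 1.0 (fully open); effort is the grip in N (None keeps the last); returns when the fingers have stopped.
- arm.pause(seconds).
- arm.ik(position, orientation): joint angles nearest the present ones, or None.
- snapshot(name): name is "scene" or "top" or "wrist"; returns the picture (400x640x3 uint8, blue, green, red); there is no depth.
- camera_info(name): a dict with "fx", "fy", "cx", "cy" (pixels), "R" (3x3) and "t" (3): a world point X has camera coordinates R X + t; the wrist camera has in their place "T_tool_cam" (4x4, takes a point from camera to tool coordinates, whose origin is the TCP and whose axes are the flange's). Camera axes: x right, y down, z forward; pixel columns grow to the right and rows downward; lengths in m; the calibration is good to about 2 mm. A picture is of the moment at which its call begins: read the wrist's pose just before it. camera_info takes no time and is no camera call.
A pose or a line that the arm cannot do raises arm.MotionError and nothing moves.
- ticket.finish_job(): hands the job in; it is judged then, once.
Readings, each from a call of its own:
- arm.read_time(): time.
- arm.read_joint_positions(): joint angles.
- arm.read_dq(): joint speeds.
- arm.read_effort(): joint torques, N m.
- arm.read_tool_pos(): TCP position.
- arm.read_eef_rot(): TCP orientation.
- arm.read_ft_force(): force on the tool from outside, world axes, zero at the start.
- arm.read_wrist_torque(): the same for the moment, N m.
- arm.read_opening(): opening from 0.0 (shut) to 1.0 (fully open).
- arm.read_finger_force(): force on a finger pad.
Only numpy, scipy, OpenCV 4.12 (cv2) and the standard library are available. Lean on these libraries where they do the work, as an engineer would, in place of code of your own. Each camera call takes 0.05 s, during which the arm holds its last target. There are 200 camera calls.

## Working session

There is one attempt and no reset: what is moved stays moved. The work goes in short steps, each a Python script; the robot and the scene stay as the last script left them, time stands still between calls to the robot, and variables do not carry over. Pictures are saved under pics/ and viewed, at most 10 in all, crops included, and the job is handed in when it is done.

```bash
ls; mkdir -p pics; python3 - <<'E'
from station import arm, snapshot, camera_info
import cv2
for n in ("scene","top"):
    im=snapshot(n); cv2.imwrite(f"pics/{n}0.png",im); c=camera_info(n); print(n,c)
print(camera_info("wrist")); print(arm.read_tool_pos(),arm.read_eef_rot(),arm.read_time(),arm.read_opening())
E
```

```text
pics
scene {'fx': 507.71003139681636, 'fy': 507.71003139681636, 'cx': 320.9671827623184, 'cy': 197.5998618882265, 'R': array([[-0.47305839,  0.88083512,  0.01858124],
       [ 0.63445239,  0.35521875, -0.6865055 ],
       [-0.61129856, -0.31296827, -0.72688715]]), 't': array([ 0.24548957, -0.27287406,  1.71664667])}
top {'fx': 383.5962499034366, 'fy': 383.5962499034366, 'cx': 320.88636881801744, 'cy': 205.3832392250598, 'R': array([[ 0.01083252, -0.99988268, -0.01082984],
       [-0.98625014, -0.00889748, -0.16501971],
       [ 0.16490399,  0.01246851, -0.98623081]]), 't': array([0.02262938, 0.53020739, 1.12745743])}
{'fx': 281.8103112911993, 'fy': 281.8103112911993, 'cx': 321.6748988721986, 'cy': 200.74700684736982, 'T_tool_cam': array([[ 1.89776456e-04, -9.62429653e-01, -2.71531080e-01,
         6.83651450e-02],
       [ 9.99999044e-01, -1.89222244e-04,  1.36960150e-03,
        -9.54032343e-04],
       [-1.36952481e-03, -2.71531081e-01,  9.62428697e-01,
        -6.93854418e-02],
       [ 0.00000000e+00,  0.00000000e+00,  0.00000000e+00,
         1.00000000e+00]])}
[0.17495422 0.62546202 0.30282546] [ 1.35930771e-01  9.90717624e-01 -1.18038207e-03 -1.44470275e-04] 0.1 1.001669949828843
```

View pics/top0.png

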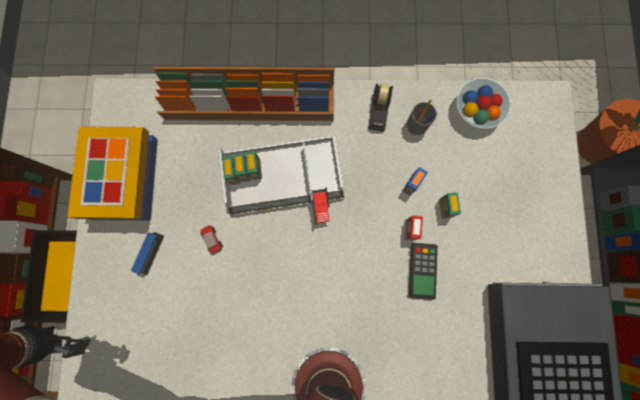

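View pics/scene0.png

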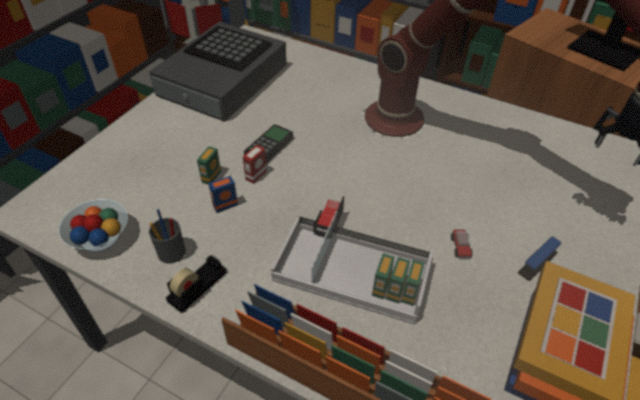

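Top view: tray spans about (224,150)–(342,212), three stock boxes at (241,166), divider at about (305,170), red lever at (320,206), loose green box at (451,204), blue (415,181), red (415,227), terminal (423,271), car (211,240). The scene view confirms this layout.

```bash
cat > h.py <<'E'
import numpy as np, cv2
from station import arm, snapshot, camera_info, ticket
from scipy.spatial.transform import Rotation as Rot
def down(yaw):  # tool z down, tool y axis at world angle yaw+90deg, tool x at yaw
    x=np.array([np.cos(yaw),np.sin(yaw),0]); z=np.array([0,0,-1.]); y=np.cross(z,x)
    return Rot.from_matrix(np.c_[x,y,z]).as_quat()
def ray(cam,u,v,pose=None):
    c=camera_info(cam); d=np.array([(u-c['cx'])/c['fx'],(v-c['cy'])/c['fy'],1.])
    if cam=='wrist':
        p,q=pose; T=c['T_tool_cam']; R=Rot.from_quat(q).as_matrix()
        return p+R@T[:3,3], R@T[:3,:3]@d
    return -c['R'].T@c['t'], c['R'].T@d
def onplane(cam,u,v,z,pose=None):
    o,d=ray(cam,u,v,pose); return o+d*(z-o[2])/d[2]
def wrist(name=None):
    pose=(np.array(arm.read_tool_pos()),np.array(arm.read_eef_rot())); im=snapshot('wrist')
    if name: cv2.imwrite(f'pics/{name}.png',im); np.savez(f'pics/{name}.npz',p=pose[0],q=pose[1])
    return im,pose
def load(name):
    d=np.load(f'pics/{name}.npz'); return cv2.imread(f'pics/{name}.png'),(d['p'],d['q'])
E
python3 - <<'E'
from h import *
for n,u,v,z in [("loose",451,202,.092),("blue",416,179,.092),("red",415,225,.092),("stocks",241,163,.104),("lever",320,206,.05),("TL",224,150,.038),("TR",340,140,.038),("BR",342,196,.03),("BL",230,212,.03),("car",211,240,.03),("term",423,271,.03)]:
    print(n,onplane('top',u,v,z).round(3))
for p,y in [((.5,-.35,.33),0),((.5,-.02,.38),0),((.55,.1,.3),0)]: print(arm.ik(p,down(y)))
print(Rot.from_quat(arm.read_eef_rot()).as_matrix().round(2))
E
```

```text
loose [ 0.535 -0.353  0.092]
blue [ 0.604 -0.253  0.092]
red [ 0.467 -0.246  0.092]
stocks [0.645 0.265 0.104]
lever [0.527 0.03  0.05 ]
TL [0.705 0.336 0.038]
TR [ 0.741 -0.03   0.038]
BR [ 0.562 -0.037  0.03 ]
BL [0.509 0.309 0.03 ]
car [0.422 0.363 0.03 ]
term [ 0.336 -0.28   0.03 ]
[-0.0065296   0.7602604   1.13409768  1.5278021  -0.70323324  1.30772905
 -0.36174708]
[-0.69021029  0.45784058  1.04301951  1.7446302  -0.42444915  1.18705209
 -1.09888128]
[-0.69300647  0.57232592  0.76549211  1.71316456 -0.45006159  1.04044764
 -1.34462263]
[[-0.96  0.27 -0.  ]
 [ 0.27  0.96 -0.  ]
 [-0.   -0.   -1.  ]]
```

```bash
python3 - <<'E'
from h import *
for nm,p in [("w_tray",(.60,.13,.30)),("w_box",(.535,-.35,.26))]:
    q=down(np.pi+.1 if nm=="w_tray" else np.pi)
    print(arm.ik(p,q)); arm.movep(p,q); arm.pause(.2); wrist(nm); print(arm.read_time(),arm.read_tool_pos(),arm.read_joint_positions())
    print(arm.read_ft_force())
E
```

```text
[-0.26731985  0.56046416  0.03026662  1.5414659  -0.01865495  1.03994481
  1.43855999]
2.675 [0.59988567 0.13063084 0.29997751] [-0.26810347  0.56052566  0.02995522  1.54140773 -0.01867545  1.03995409
  1.43849974]
[-0.17726908  1.34585943 -0.18770523]
[ 0.49828571  0.63907825  0.08062992  1.51514814 -0.05750611  0.98968277
  2.1654418 ]
4.6917 [ 0.53557578 -0.34912145  0.26007543] [ 0.49708116  0.63895283  0.0800949   1.5151221  -0.05754209  0.98970039
  2.1654116 ]
[-0.26758648 -0.60328126  0.39402712]
```

View pics/w_tray.png

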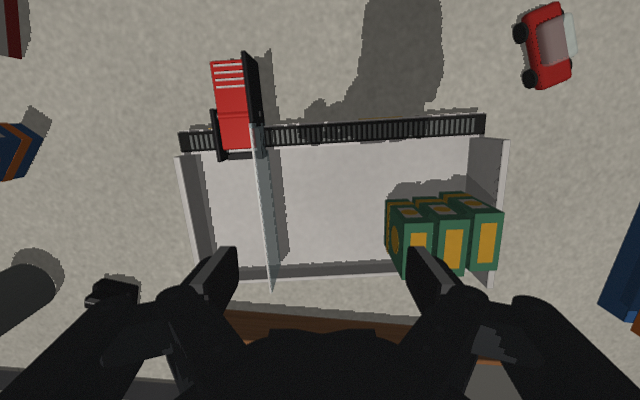

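View pics/w_box.png

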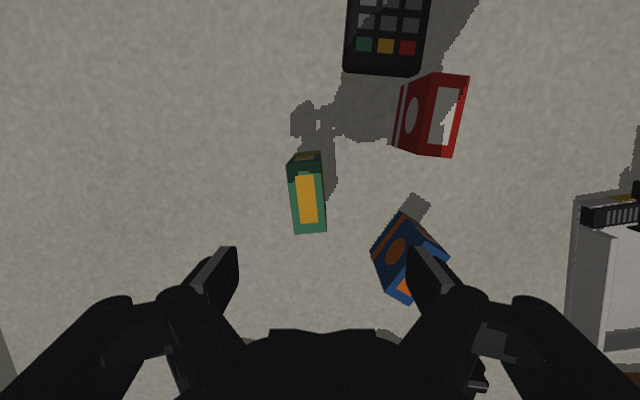

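Tray view: rail strip from (178,133)/(180,152) to (485,113)/(486,133), lever red (210,60)–(250,150), thumb plate (243,52)–(262,120), blade about (258,130)–(271,290), stock tops around (404–503, 205–275), end-wall inner top edge near (502,140). Box view: loose box top (287,175)–(327,233), with blue (410,255) and red (430,115) clear of it.

```bash
python3 - <<'E'
from h import *
im,pose=load('w_box'); hsv=cv2.cvtColor(im,cv2.COLOR_BGR2HSV)
m=cv2.inRange(hsv,(20,60,60),(95,255,255)); roi=np.zeros_like(m); roi[140:250,275:345]=1
g=m*roi; bright=cv2.inRange(hsv,(20,60,95),(95,255,255))*roi
for k in (g,bright):
    c=max(cv2.findContours(k,0,1)[0],key=cv2.contourArea); print(cv2.contourArea(c),cv2.boxPoints(cv2.minAreaRect(c)).round(1).tolist(),cv2.approxPolyDP(c,3,True)[:,0].tolist())
print([hsv[v,307].tolist() for v in (158,168,172,174,176,180,200,230,233)])
c=max(cv2.findContours(bright,0,1)[0],key=cv2.contourArea)
P=np.array([onplane('wrist',u,v,.092,pose)[:2] for u,v in cv2.boxPoints(cv2.minAreaRect(c))]); print(P.round(4).tolist(),P.mean(0),np.linalg.norm(np.diff(P,axis=0),axis=1))
im,pose=load('w_tray'); hsv=cv2.cvtColor(im,cv2.COLOR_BGR2HSV)
for n,u,v,z in [("rail FL",178,133,.03),("rail FR",485,113,.03),("rail BL",180,152,.03),("rail BR",486,133,.03),("endin",502,140,.08),("blade top front",258,125,.097),("blade back",271,290,.097),("plate f",243,52,.074),("plate b",250,118,.074),("tab fl",210,61,.049),("tab fr",243,57,.049),("stock3 top TL",388,222,.104),("stock3 BL",404,278,.104),("stock1 TR",503,212,.104)]:
    print(n,onplane('wrist',u,v,z,pose).round(4))
E
```

```text
1835.5 [[286.70001220703125, 172.1999969482422], [319.8999938964844, 168.6999969482422], [326.3999938964844, 230.89999389648438], [293.1000061035156, 234.3000030517578]] [[298, 171], [296, 180], [288, 183], [295, 233], [325, 231], [320, 173]]
890.5 [[291.6000061035156, 175.1999969482422], [313.3999938964844, 172.6999969482422], [319.6000061035156, 228.6999969482422], [297.79998779296875, 231.10000610351562]] [[313, 174], [295, 176], [300, 204], [296, 215], [301, 219], [298, 231], [303, 230], [300, 224], [318, 221]]
[[13, 47, 65], [72, 100, 46], [73, 103, 94], [27, 124, 97], [20, 193, 161], [20, 194, 160], [20, 195, 161], [72, 103, 92], [64, 45, 96]]
[[0.5117, -0.3752], [0.5095, -0.3565], [0.5605, -0.3512], [0.5629, -0.3709]] [ 0.53615055 -0.36345699] [0.01877436 0.05124294 0.01986528]
rail FL [ 0.562  -0.0426  0.03  ]
rail FR [0.5036 0.3096 0.03  ]
rail BL [ 0.584 -0.041  0.03 ]
rail BR [0.5254 0.3166 0.03  ]
endin [0.5314 0.3058 0.08  ]
blade top front [0.5411 0.0645 0.097 ]
blade back [0.7155 0.0859 0.097 ]
plate f [0.4765 0.0428 0.074 ]
plate b [0.5359 0.0514 0.074 ]
tab fl [0.4837 0.0023 0.049 ]
tab fr [0.4765 0.0362 0.049 ]
stock3 top TL [0.6215 0.1991 0.104 ]
stock3 BL [0.6822 0.2265 0.104 ]
stock1 TR [0.5996 0.3108 0.104 ]
```

```bash
python3 - <<'E'
from h import *
im,pose=load('w_box'); hsv=cv2.cvtColor(im,cv2.COLOR_BGR2HSV)
m=cv2.inRange(hsv,(15,130,90),(32,255,255)); m[:165]=0; m[250:]=0; m[:,:275]=0; m[:,345:]=0
c=max(cv2.findContours(m,0,1)[0],key=cv2.contourArea); r=cv2.minAreaRect(c); print(r)
P=np.array([onplane('wrist',u,v,.092,pose)[:2] for u,v in cv2.boxPoints(r)]); C=P.mean(0)
e=max(np.diff(P,axis=0),key=np.linalg.norm); e*=np.sign(e[0]); yaw=np.arctan2(e[1],e[0]); print(C,yaw,np.linalg.norm(np.diff(P,axis=0),axis=1))
assert abs(C[0]-.535)<.015 and abs(C[1]+.358)<.015 and abs(yaw)<.25
q=down(np.pi+yaw); arm.move_gripper(.8)
arm.movep((*C,.22),q); arm.line_to((*C,.118),.1); arm.move_gripper(0,effort=25)
print(arm.read_opening()*85,arm.read_finger_force(),arm.read_ft_force()); f0=arm.read_ft_force()
arm.line_to((*C,.25),.12); print(arm.read_opening()*85,arm.read_finger_force(),arm.read_ft_force(),arm.read_time())
wrist('w_grip')
E
```

```text
((306.231689453125, 198.5853729248047), (48.7003059387207, 18.442068099975586), 83.6598129272461)
[ 0.532919 -0.362882] 0.1031954048370268 [0.01576067 0.04401806 0.01654664]
29.44246363487344 32.13744878768921 [-0.60350421 -0.11772855  0.93772907]
29.524850602826465 31.62899136543274 [ 1.04364724  0.02229643 -2.04601427] 8.1417
```

View pics/w_grip.png

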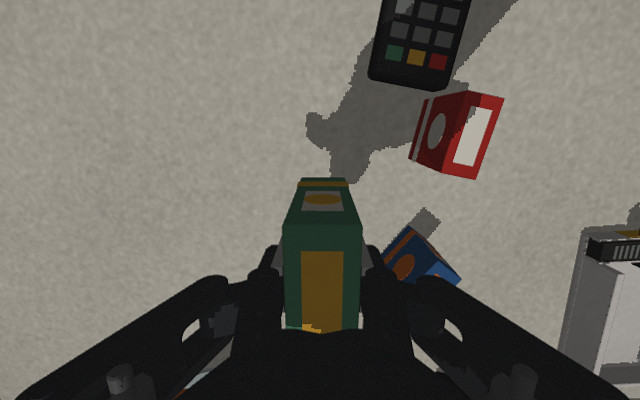

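The box is held straight between the pads, with the top label centred at about (322,290). Next I place it.

```bash
cat >> h.py <<'E'
TY=.163; TO=np.array([.6306,.150]); TX=np.array([np.cos(TY),np.sin(TY)]); TYA=np.array([-np.sin(TY),np.cos(TY)])
def tw(x,y,z): return np.array([*(TO+x*TX+y*TYA),z])
def wt(p): d=np.asarray(p)[:2]-TO; return np.array([d@TX,d@TYA])
E
python3 - <<'E'
from h import *
q=down(np.pi+TY); x,y=.028,.012
arm.line_to((.533,-.363,.28),.15); arm.movep(tw(x,y,.28),q); arm.pause(.2)
im,pose=wrist('w_above')
arm.line_to(tw(x,y,.138),.12); arm.pause(.2); f0=np.array(arm.read_ft_force()); z=.138
while z>.124:
    z-=.001; arm.line_to(tw(x,y,z),.02); f=np.array(arm.read_ft_force())-f0
    if f[2]>1.2: break
print(z,f,arm.read_tool_pos())
arm.move_gripper(.56); arm.pause(.3); print(arm.read_opening(),arm.read_ft_force())
arm.line_to(tw(x,y,.30),.15); arm.line_to(tw(x-.03,-.03,.30),.2); arm.pause(.2); wrist('w_placed'); print(arm.read_time())
E
```

```text
0.13 [-0.92293233  0.36661342  3.37257714] [0.65644816 0.16642959 0.13055103]
0.5620685406275447 [-0.34522939 -0.44361359  0.14056325]
16.8417
```

View pics/w_placed.png

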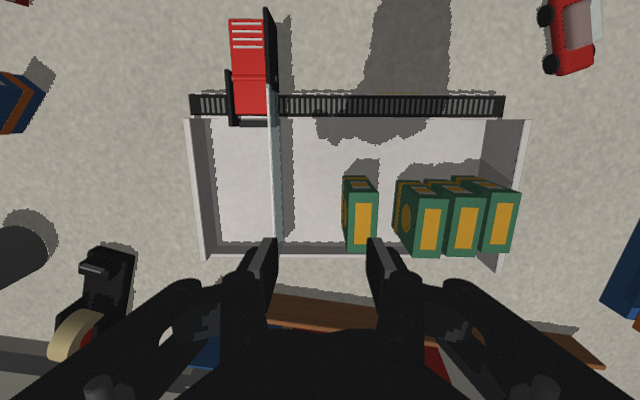

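The box stands upright at (362,220) beside stock3, and the rail is level in the image, so the tray yaw is right. The lever tab is at about (229–263, 18–75), and the plate's left top edge is about (264,8)–(270,95).

```bash
python3 - <<'E'
from h import *
for n,r in (('w_placed',(5,128,215,290)),('w_tray',(45,165,195,275))):
    im,pose=load(n); hsv=cv2.cvtColor(im,cv2.COLOR_BGR2HSV)
    m=cv2.inRange(hsv,(0,120,90),(8,255,255))|cv2.inRange(hsv,(172,120,90),(180,255,255)); k=np.zeros_like(m); k[r[0]:r[1],r[2]:r[3]]=1; m*=k
    c=max(cv2.findContours(m,0,1)[0],key=cv2.contourArea); b=cv2.approxPolyDP(c,3,True)[:,0]
    print(n,pose[0].round(4)); 
    for u,v in b: print((u,v),wt(onplane('wrist',u,v,.049,pose)).round(4),end=' ')
    print()
    black=(im.max(2)<45).astype(np.uint8)*k
    for v in range(r[0],r[1],8):
        xs=np.flatnonzero(black[v]); 
        if len(xs): print(v,xs.min(),xs.max(),wt(onplane('wrist',xs.min(),v,.074,pose)).round(4),wt(onplane('wrist',xs.max(),v,.074,pose)).round(4))
im,pose=load('w_placed'); o=cv2.resize(im[0:140,180:320],None,fx=4,fy=4,interpolation=cv2.INTER_CUBIC); cv2.imwrite('pics/crop.png',o)
E
```

```text
w_placed [0.6335 0.1216 0.2996]
(np.int32(229), np.int32(19)) [-0.1683 -0.1217] (np.int32(235), np.int32(113)) [-0.0788 -0.123 ] (np.int32(265), np.int32(114)) [-0.0778 -0.0905] (np.int32(262), np.int32(19)) [-0.1684 -0.0888] 
13 264 269 [-0.1656 -0.0821] [-0.1656 -0.0775]
21 264 273 [-0.1592 -0.0824] [-0.1592 -0.0741]
29 265 276 [-0.1526 -0.0818] [-0.1527 -0.0716]
37 265 276 [-0.146  -0.0822] [-0.146  -0.0719]
45 265 276 [-0.1393 -0.0825] [-0.1393 -0.0722]
53 266 277 [-0.1325 -0.082 ] [-0.1325 -0.0715]
61 266 277 [-0.1256 -0.0823] [-0.1256 -0.0718]
69 266 277 [-0.1186 -0.0827] [-0.1186 -0.0721]
77 226 277 [-0.1114 -0.1217] [-0.1115 -0.0724]
85 226 278 [-0.1042 -0.1223] [-0.1043 -0.0717]
93 227 232 [-0.0969 -0.122 ] [-0.0969 -0.1171]
101 215 289 [-0.0894 -0.1345] [-0.0896 -0.0614]
109 215 289 [-0.0819 -0.1353] [-0.0821 -0.0617]
117 229 275 [-0.0743 -0.122 ] [-0.0744 -0.0759]
125 230 239 [-0.0665 -0.1217] [-0.0666 -0.1126]
w_tray [0.5998 0.1309 0.3   ]
(np.int32(240), np.int32(59)) [-0.169  -0.0907] (np.int32(210), np.int32(62)) [-0.1681 -0.1221] (np.int32(224), np.int32(149)) [-0.078
[... 458 characters left out ...]
, np.int32(62)) [-0.1661 -0.0901] 
53 242 246 [-0.1688 -0.0818] [-0.1686 -0.0781]
61 243 255 [-0.1619 -0.0818] [-0.1612 -0.0704]
69 243 257 [-0.1549 -0.0828] [-0.1541 -0.0694]
77 245 258 [-0.1477 -0.0819] [-0.147  -0.0693]
85 246 259 [-0.1405 -0.0819] [-0.1397 -0.0692]
93 247 260 [-0.1332 -0.0819] [-0.1324 -0.0691]
101 248 261 [-0.1257 -0.0819] [-0.1249 -0.069 ]
109 212 262 [-0.1204 -0.1187] [-0.1174 -0.0689]
117 211 263 [-0.1129 -0.1209] [-0.1097 -0.0688]
125 212 264 [-0.1052 -0.1212] [-0.1019 -0.0687]
133 195 274 [-0.0984 -0.1398] [-0.0935 -0.0595]
141 198 271 [-0.0903 -0.1382] [-0.0857 -0.0634]
149 195 262 [-0.0825 -0.1428] [-0.0782 -0.0736]
157 218 227 [-0.0728 -0.1204] [-0.0722 -0.111 ]
```

View pics/crop.png

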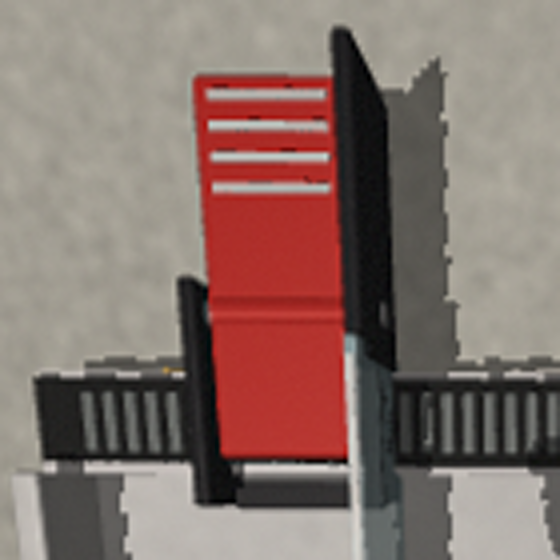

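Plate face is at tray y = -0.082, lever centre line at -0.103, tab free end at x = -0.168, so the tab point is at x ≈ -0.154. All of this agrees with the given sizes. Next I press the tab.

```bash
python3 - <<'E'
from h import *
q=down(np.pi+TY); x,y=-.156,-.103
arm.move_gripper(0,effort=20); arm.movep(tw(x,y,.20),q); arm.line_to(tw(x,y,.130),.1); arm.pause(.3)
f0=np.array(arm.read_ft_force()); np.save('f0.npy',f0); z=.130; L=[]; zc=None
while z>.110:
    z-=.0007; arm.line_to(tw(x,y,z),.02); f=np.array(arm.read_ft_force())-f0; p=arm.read_tool_pos(); L.append((round(z,4),round(p[2],4),f[2].round(2)))
    if zc is None and f[2]>2: zc=z
    if f[2]>10 or (zc and z<zc-.0058): break
print(L,f,wt(p),arm.read_time(),arm.read_finger_force()); wrist('w_press')
E
```

```text
[(0.1293, np.float64(0.1293), np.float64(-0.87)), (0.1286, np.float64(0.1285), np.float64(-0.59)), (0.1279, np.float64(0.1278), np.float64(-0.01)), (0.1272, np.float64(0.1272), np.float64(-0.33)), (0.1265, np.float64(0.1265), np.float64(-1.26)), (0.1258, np.float64(0.1258), np.float64(-0.81)), (0.1251, np.float64(0.125), np.float64(-1.65)), (0.1244, np.float64(0.1244), np.float64(-0.57)), (0.1237, np.float64(0.1237), np.float64(-0.62)), (0.123, np.float64(0.123), np.float64(-0.96)), (0.1223, np.float64(0.1223), np.float64(-0.24)), (0.1216, np.float64(0.1217), np.float64(0.66)), (0.1209, np.float64(0.1211), np.float64(4.76)), (0.1202, np.float64(0.1202), np.float64(3.82)), (0.1195, np.float64(0.1194), np.float64(4.16)), (0.1188, np.float64(0.1187), np.float64(4.45)), (0.1181, np.float64(0.118), np.float64(4.11)), (0.1174, np.float64(0.1174), np.float64(3.72)), (0.1167, np.float64(0.1167), np.float64(3.51)), (0.116, np.float64(0.116), np.float64(4.53)), (0.1153, np.float64(0.1153), np.float64(4.43)), (0.1146, np.float64(0.1146), np.float64(4.55))] [-1.96772607 -1.14421857  4.54852278] [-0.15631516 -0.10301203] 24.8167 2.914765002205968
```

```bash
python3 - <<'E'
from h import *
f0=np.load('f0.npy'); x,y,z=-.156,-.103,.1146; L=[]; t=0
def lat():
    f=np.mean([arm.read_ft_force() for _ in range(3)],axis=0)-f0; return -(f[:2]@TYA),f[2]
while t<.099:
    t+=.003; arm.line_to(tw(x,y+t,z),.03); a,b=lat(); p=arm.read_tool_pos(); L.append((round(t,3),round(wt(p)[1]-y,4),round(a,1),round(b,1)))
    if a>14 or b>11: break
print(L,arm.read_time(),arm.read_tool_pos()); wrist('w_slide')
E
```

```text
[(0.003, np.float64(0.0019), np.float64(1.9), np.float64(4.5)), (0.006, np.float64(0.0045), np.float64(3.5), np.float64(4.7)), (0.009, np.float64(0.007), np.float64(4.1), np.float64(5.0)), (0.012, np.float64(0.0095), np.float64(5.0), np.float64(3.9)), (0.015, np.float64(0.0124), np.float64(5.1), np.float64(4.9)), (0.018, np.float64(0.0154), np.float64(5.7), np.float64(4.8)), (0.021, np.float64(0.0184), np.float64(6.4), np.float64(4.9)), (0.024, np.float64(0.0214), np.float64(5.3), np.float64(4.9)), (0.027, np.float64(0.0244), np.float64(5.5), np.float64(6.1)), (0.03, np.float64(0.0274), np.float64(5.4), np.float64(5.9)), (0.033, np.float64(0.0304), np.float64(5.7), np.float64(4.3)), (0.036, np.float64(0.0334), np.float64(5.2), np.float64(4.7)), (0.039, np.float64(0.0364), np.float64(4.6), np.float64(5.0)), (0.042, np.float64(0.0394), np.float64(5.5), np.float64(5.4)), (0.045, np.float64(0.0424), np.float64(4.6), np.float64(4.8)), (0.048, np.float64(0.0455), np.float64(5.7), np.float64(3.6)), (0.051, np.float64(0.0485), np.float64(5.1), np.float64(5.2)), (0.054, np.float64(0.0515), np
[... 318 characters left out ...]
at64(4.9), np.float64(5.2)), (0.072, np.float64(0.0695), np.float64(6.2), np.float64(5.2)), (0.075, np.float64(0.0725), np.float64(4.8), np.float64(4.9)), (0.078, np.float64(0.0755), np.float64(5.1), np.float64(5.5)), (0.081, np.float64(0.0785), np.float64(5.1), np.float64(5.3)), (0.084, np.float64(0.0815), np.float64(5.3), np.float64(4.0)), (0.087, np.float64(0.0842), np.float64(6.6), np.float64(4.8)), (0.09, np.float64(0.0869), np.float64(5.7), np.float64(5.3)), (0.093, np.float64(0.0898), np.float64(7.5), np.float64(4.6)), (0.096, np.float64(0.0928), np.float64(7.2), np.float64(5.6)), (0.099, np.float64(0.0958), np.float64(7.7), np.float64(5.8))] 33.1167 [0.47836646 0.11767404 0.11485864]
```

View pics/w_slide.png

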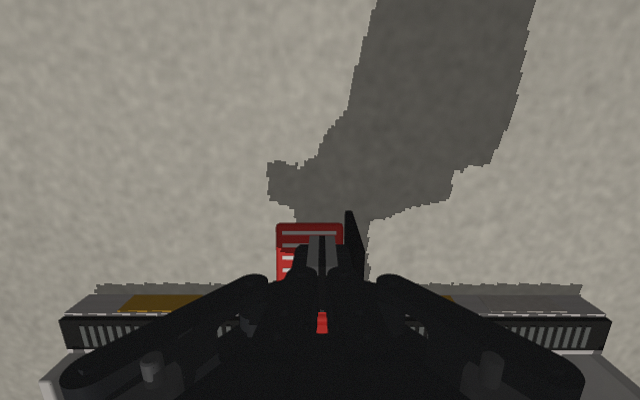

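The tab stays pressed (red at (310,235)), the fingers are against the plate at (350,240), and the divider is sliding with the boxes. I continue in fine steps until it is snug.

```bash
python3 - <<'E'
from h import *
f0=np.load('f0.npy'); x,y,z=-.156,-.103,.1146; L=[]; t=.099
def lat():
    f=np.mean([arm.read_ft_force() for _ in range(4)],axis=0)-f0; return -(f[:2]@TYA),f[2]
while t<.160:
    t+=.001; arm.line_to(tw(x,y+t,z),.015); a,b=lat(); p=arm.read_tool_pos(); L.append(tuple(float(v) for v in (round(t,3),round(wt(p)[1]-y,4),round(a,1),round(b,1))))
    if a>13 or b>11: break
print(L,arm.read_time(),arm.read_tool_pos()); wrist('w_snug')
E
```

```text
[(0.1, 0.0965, 6.6, 6.0), (0.101, 0.0974, 7.9, 5.7), (0.102, 0.0984, 5.7, 5.1), (0.103, 0.0993, 8.3, 5.7), (0.104, 0.1003, 7.9, 4.7), (0.105, 0.1013, 8.1, 5.9), (0.106, 0.1024, 7.3, 5.5), (0.107, 0.1033, 7.9, 5.6), (0.108, 0.1043, 7.7, 5.9), (0.109, 0.1053, 7.6, 5.8), (0.11, 0.1063, 6.6, 5.9), (0.111, 0.1074, 7.7, 5.2), (0.112, 0.1084, 6.8, 4.9), (0.113, 0.1093, 6.9, 5.2), (0.114, 0.1103, 8.3, 5.0), (0.115, 0.1114, 8.1, 5.7), (0.116, 0.1124, 7.6, 5.7), (0.117, 0.1133, 7.2, 5.7), (0.118, 0.1144, 7.4, 5.2), (0.119, 0.1154, 6.9, 5.7), (0.12, 0.1163, 8.1, 6.0), (0.121, 0.1174, 8.1, 5.0), (0.122, 0.1183, 8.2, 5.7), (0.123, 0.1193, 7.0, 5.3), (0.124, 0.1203, 7.6, 5.7), (0.125, 0.121, 7.3, 5.6), (0.126, 0.1219, 7.7, 5.7), (0.127, 0.1227, 8.5, 5.4), (0.128, 0.1237, 9.0, 6.0), (0.129, 0.1247, 9.1, 5.8), (0.13, 0.1256, 9.0, 6.3), (0.131, 0.1265, 9.0, 6.5), (0.132, 0.1273, 9.0, 6.4), (0.133, 0.1282, 8.9, 6.1), (0.134, 0.1292, 9.4, 5.1), (0.135, 0.1301, 9.9, 5.3), (0.136, 0.1308, 10.7, 6.3), (0.137, 0.1316, 10.0, 6.0), (0.138, 0.1325, 11.1, 6.2), (0.139, 0.1335, 11.0, 6.8), (0.14, 0.1344, 11.1, 5.9), (0.141, 0.1355, 11.1, 6.8), (0.142, 0.136, 12.1, 7.3), (0.143, 0.1361, 13.6, 6.2)] 44.1667 [0.47187016 0.15747223 0.11489454]
```

```bash
python3 - <<'E'
from h import *
f0=np.load('f0.npy'); x,y,z=-.156,-.103,.1146
def st():
    f=np.mean([arm.read_ft_force() for _ in range(4)],axis=0)-f0; return (round(-(f[:2]@TYA),1),round(f[2],1),wt(arm.read_tool_pos()).round(4))
arm.line_to(tw(x,y+.144,z),.015); arm.pause(.15); print(st())
arm.line_to(tw(x,y+.137,z),.02); print(st())
arm.line_to(tw(x,y+.1355,.128),.025); print(st())
arm.line_to(tw(x,y+.1355,.25),.2)
arm.movep(tw(-.03,.09,.30),down(np.pi+TY)); arm.pause(.1); wrist('w_final'); print(arm.read_time())
E
```

```text
(np.float64(15.3), np.float64(6.1), array([-0.1554,  0.0332]))
(np.float64(3.6), np.float64(4.8), array([-0.1554,  0.0324]))
(np.float64(2.5), np.float64(1.3), array([-0.1559,  0.0327]))
47.3583
```

View pics/w_final.png

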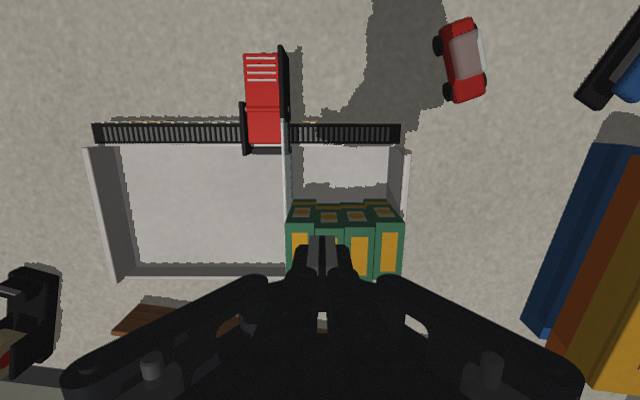

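The four boxes stand in a tight row (286–404, 205–278) between the divider and the end wall. The lever is back up at (262,90), and nothing touches the robot.

```bash
python3 -c "
from h import *
print(ticket.finish_job())"
```

```text
the job is handed in; nothing more can be done
None
```

The job is handed in; no verdict came back. The green box stands in the gap, the row of four is pushed tight against the end wall (the divider stalled at about 15 N on the wrist), and the lever looks back up in the last picture, taken at 47 s of the 64 s allowed.

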